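# Close a board test fixture: press plate onto its guide pins, then latch it down

## Robot

A 7-joint arm with a two-finger parallel gripper is mounted at the origin on a cart in front of the work surface, level with it; the furniture and walls round the work are solid. World frame = base frame: x ahead of the robot, y to its left, z up, the work surface at z = 0. Lengths are in mm, angles in rad, forces in N, time in s.
With the tool pointing down it reaches from about 400 to 875 mm from the base axis. Payload 19.3 kg.
Tool frame: the origin (TCP) lies at the very end of the fingers, on their centre line; the grasp point (between the pads) lies 19 mm behind it (r.pinch_z is the distance from the TCP to the grasp point, in mm); z points along the fingers, y is the line along which they close (so a half turn about z gives the same grasp; the last joint's range is limited). The gripper opens to 85 mm and grips with 20 to 120 N. Pads are 22 mm wide; open, the fingers measure 114 mm over their backs; the gripper's body (76 mm by 85 mm) begins 54 mm behind the grasp point. The pads swing forward as they close: fully open they stand 13 mm farther back than shut.
Start: joints at [1.147, 0.521, -0.036, 1.599, 0.021, 1.021, -0.113], TCP at [216.513, -586.291, 231.291] pointing down, gripper open.
Joint ranges: [-2.91, 2.91], [-0.3, 2.13], [-1.5, 1.42], [0.17, 2.43], [-1.26, 4.41], [0.16, 1.93], [-2.52, 2.52]. Speed limits (rad/s): [1.89, 1.89, 2.39, 2.39, 3.01, 3.01, 3.01].

## Interface

Orientations are given as a unit quaternion [w, x, y, z].
In Python, from bench import r, read_camera, search_frame, tip_of gives the robot as it stands. The module is installed in compiled form; this text tells all that it offers.
- The arm moves only by the shell command python3 -m jog 'ROWS'. ROWS is JSON, a list of rows, each an object of numbers: "wx", "wy", "wz": the turn, a rotation vector about the world's x, y, z in units of 6 degrees (1.0 is 6 degrees); "tx", "ty", "tz": the shift along the world's x, y, z in units of 40 mm (1.0 is 40 mm); "jaw": the finger opening in mm, from 0 to 85.4. A call has exactly 5 rows; each row is the pose to reach, as a shift and turn from the pose commanded when the call began; what a row does not reach only later rows make up. A row lasts 1/10 s, in which the tool goes at most 50 mm and 8.59 degrees, less where a joint would pass 70% of its speed; a pose out of reach is approached as far as the arm can. A call with a gripper value outside its range is refused whole. The fingers move at their own pace and stop on an object; the grip force is fixed at half the most. Time passes only in rows, so rows that repeat a pose let the fingers close, or fill a call up. It gives the time, the measured TCP pose, the force, the opening and the grip force at its end, in the units of the state.
- r.read_state(): the state, without advancing time (a new reading comes with each control period).
- read_camera(name): name is "side" or "top" or "wrist"; returns a dict with "frame" (420x560x3 uint8, red, green, blue), "fx", "fy", "cx", "cy" (pixels), "pose" (4x4, takes a point from camera to world coordinates). Camera axes: x right, y up, looking along -z (the intrinsics and any distortion apply to the point x, -y, -z); pixel columns grow to the right and rows downward; lengths in mm; the calibration is good to about 2 mm. A picture is of the moment at which its call begins. There is no depth.
- r.hand_in(): hands the job in; it is judged then, once.
Trained networks look in the newest picture that a camera, given by its name, has taken for a name from the list of things; names that differ only in an ending like _2 or _b are one class to them, and where a whole thing is asked for, a point or a joint stands for the part that bears it (a point fixed in the world has none). Each returns a list of dicts, best first, with "confidence" (0 to 1); they miss things now and then, are a little off and sometimes report something else, mostly with a low value. They report only what shows in the picture. A call takes as long as a camera call.
- search_frame(name, camera): "point" ([x, y, z] in mm, in the coordinates of the camera as it stood for that picture, good to about 4 mm: the middle of the surface that is visible of it).
- tip_of(name, camera): "point" ([x, y, z] in mm, in the coordinates of the camera as it stood for that picture, good to about 4 mm: a listed point, or the origin of a listed thing).
The state is a dict: "clock": time; "joints": joint angles; "qd": joint speeds; "tau": joint torques, N m; "ee_pos": TCP position; "eef_rot": TCP orientation; "force": force on the tool from outside, world axes, zero at the start; "torque": the same for the moment, N m; "gripper_width": opening from 0.0 (shut) to 1.0 (fully open); "finger_force": force on a finger pad.
Only numpy, scipy, OpenCV 4.12 (cv2) and the standard library are available. Lean on these libraries where they do the work, as an engineer would, in place of code of your own. Each camera call takes 0.05 s, during which the arm holds its last target. There are 200 camera calls.

## Task

A circuit board is waiting in the test fixture. Take the press plate off its sloped stand by the handle, bring it level and lower it gently over the two guide pins, without forcing it down crooked or letting it drop, until its pads rest on the board; then swing the hook latch's lever fully over, so that its hook draws the plate and board down onto the spring probes and holds them there. Do not disturb the relay, the side cutters or the capacitor lying nearby.

Things in the scene. Friction and masses are not known exactly. Their poses are not given: they have to be found in the camera images.
- riser: Fixed grey bench riser with a dark mat, 360 (x) x 440 (y) mm, its top 65 mm above the desk; fixture, stand and bystanders are on it. Origin on the desk under its middle.
- fixture_base: Board test fixture, fixed on the riser: grey box with aluminium top, 167 (x) x 142 (y) x 40 mm high, spanning x -105 to +62, y -71 to +71 mm. Origin under it midway between the two guide pins, z up; at yaw 0 its latch side (-x) faces the robot. The open latch, at y -13 to +13 mm, keeps in front of x -61 mm and below 105 mm.
- pin_left (a point): Tip of the guide pin at x 0, y +50 mm of the fixture, 106 mm above its underside. Upright steel pin, 10 mm diameter, the last 10 mm narrowing to a rounded nose. Axes as the fixture.
- pin_right (a point): Tip of the other, equal guide pin, at x 0, y -50 mm of the fixture, 106 mm above its underside. Axes as the fixture.
- press_plate: Loose aluminium plate, 104 (x) x 130 (y) x 14 mm, about 0.5 kg. Origin: centre of its underside, z to the handle side. Two 11.6 mm through holes at x 0, y +-50 mm fit over the pins, either way round. Four pads, 8 mm wide, 14 mm long, stick out below at x +-34, y +-28 mm. Starts on the stand, sloping 35 degrees, +x edge up. On the board its origin is 71.5 mm above the fixture's, latched 3 mm lower.
- plate_grip (a point): Centre of the press plate's handle bar, 46 mm above the plate's origin along the plate's z, axes as the plate. The black bar is 14 mm wide (x; these flat sides are gripped), 66 mm long (y), 14 mm high, on two posts at y +-27 mm; 25 mm are free between its underside and the plate.
- plate_stand: Fixed stand, open frame of grey sheet, about 105 (x) x 136 (y) x 93 mm high, sloping 35 degrees: low at its front (-x), where two tabs rise 11 mm square to the slope as a lip, high at the back. Origin under its middle, on the riser. Lift the plate off square to the slope.
- latch_pivot (a point): Pivot of the hook latch, on the fixture at x -48, y 0, z 52 mm, below the plate's front edge; the pivot axis is the fixture's y. Axes as the fixture.
- latch_grip (a point): Centre of the black grip, a barrel of 22 mm diameter, 26 mm long across (fixture's y), with flat ends, at the end of the latch's lever, 100 mm from the pivot. It moves on a circle about the pivot in the fixture's x-z plane; its flat ends can be pinched from above. Swinging it takes up to about 6 N.
- latch (a joint): Angle of the hook latch, rad. 0: open, the lever leaning out to -x with the grip 23 degrees above level; grows as the lever swings up towards +x. From about 0.4 its hook slides over the plate's front edge at y 0 and draws the plate 3 mm down; past 0.85 it is over centre; shut at 0.95 (stop 0.98), the lever then leans 13 degrees short of upright. It falls back open from below 0.4.
- nest (a joint): How far the black, spring-borne nest with the green board (top 57.6 mm above the fixture's underside) is pressed down, m: 0 up, 0.005 at its stop, about 0.003 with the latch shut. Its springs carry the plate's weight without giving and take about 6 N more to go 3 mm down.
- relay: Loose plug-in relay in a clear case, 21 x 28 x 38 mm, standing behind the stand; bystander. Origin under its middle.
- side_cutter: Loose side cutters with red handles, 45 x 133 x 14 mm, lying near the riser's front edge; bystander. Origin under their middle.
- capacitor: Loose dark can capacitor, 35 mm diameter, 56 mm high, standing in front between stand and fixture; bystander. Origin under its middle.

How it is judged (in metres and radians):
On the way:
1. the press plate lies level on the board over both guide pins, the latch still open (horizontal distance between press_plate and fixture_base below 0.003 m and angle between press_plate's own z axis and vertical below 0.035 rad and angle between the x axis of press_plate and the x axis of fixture_base, either way round below 0.05 rad and z of press_plate in the frame of fixture_base between 0.0695 and 0.0735 m and value of joint latch below 0.35 rad), for 0.2 s.
At the end, for the whole second after the job is handed in: The press plate is level (within 2 degrees) over both guide pins (centre within 3 mm, square within 3 degrees), the latch is swung over (at least 0.88 rad) with its hook on the plate, and the plate and nest are held pressed down at least 2 mm, at rest (horizontal distance between press_plate and fixture_base below 0.003 m and angle between press_plate's own z axis and vertical below 0.035 rad and angle between the x axis of press_plate and the x axis of fixture_base, either way round below 0.05 rad and z of press_plate in the frame of fixture_base between 0.066 and 0.0705 m and value of joint latch above 0.88 rad and value of joint nest above 0.002 m and linear speed of press_plate below 0.02 m/s); the robot touches nothing.
It fails at once if the press plate is forced on crooked (more than 10 degrees off level while it is on the pins) (horizontal distance between press_plate and fixture_base below 0.012 m and z of press_plate in the frame of fixture_base below 0.1 m and angle between press_plate's own z axis and vertical above 0.175 rad).
It fails at once if the press plate is dropped or slammed onto the fixture (faster than 0.3 m/s over the pins) (horizontal distance between press_plate and fixture_base below 0.03 m and z of press_plate in the frame of fixture_base below 0.12 m and linear speed of press_plate above 0.3 m/s).
It fails at once if the relay is pushed away by more than 2 cm (distance of relay from where it was at the start of the episode above 0.02 m).
It fails at once if the pair of side cutters is pushed away by more than 2 cm (distance of side_cutter from where it was at the start of the episode above 0.02 m).
It fails at once if the capacitor is pushed away by more than 2 cm (distance of capacitor from where it was at the start of the episode above 0.02 m).
It also fails if it takes over 64 s, if anything falls off the work surface, if the arm or the gripper's body presses on something with over 40 N, if the wrist force passes 120 N, or if a joint passes its speed limit or range.

## Working session

There is one attempt and no reset: what is moved stays moved. The work goes in short steps, Python scripts to look and compute and a shell command to move; the robot and the scene stay as the last step left them, time stands still between calls to the robot, and variables do not carry over. Pictures are saved under pics/ and viewed, at most 10 in all, crops included, and the job is handed in when it is done.

```bash
mkdir -p pics; cat > h.py <<'E'
import numpy as np, cv2
from bench import r, read_camera, search_frame, tip_of
from scipy.spatial.transform import Rotation as R
def w(c,p): return (c["pose"]@np.r_[p,1])[:3]
def proj(c,P):
    q=np.linalg.inv(c["pose"])@np.r_[P,1]; return np.array([c["cx"]+c["fx"]*q[0]/-q[2], c["cy"]+c["fy"]*q[1]/q[2]])
def look(cam,names,f=tip_of):
    c=read_camera(cam)
    for n in names:
        for d in f(n,cam)[:2]:
            P=w(c,d["point"]); print(cam,n,round(d["confidence"],2),P.round(1),proj(c,P).round(0))
    return c
def save(c,n): cv2.imwrite("pics/"+n,c["frame"][:,:,::-1])
E
python3 - <<'E'
from h import *
N=["fixture_base","pin_left","pin_right","press_plate","plate_grip","plate_stand","latch_pivot","latch_grip","relay","side_cutter","capacitor","riser"]
a=look("top",N); b=look("side",N)
print(a["frame"].shape, a["pose"].round(2), b["pose"].round(2))
cv2.imwrite("pics/a.png",cv2.resize(a["frame"],(800,600))[:,:,::-1]); cv2.imwrite("pics/b.png",cv2.resize(b["frame"],(800,600))[:,:,::-1])
s=r.read_state(); print(s)
E
```

```text
top fixture_base 0.7 [548.5 239.1  60. ] [328. 189.]
top pin_left 0.8 [544.  287.2 168.4] [308. 184.]
top pin_right 0.92 [552.5 187.  174.7] [365. 179.]
top pin_right 0.34 [527.  350.6  -1.2] [272. 201.]
top press_plate 0.95 [508.8 428.4 117.2] [230. 204.]
top press_plate 0.53 [545.4 238.4  61.9] [328. 190.]
top plate_grip 0.72 [486.1 427.2 155. ] [229. 215.]
top plate_grip 0.44 [410.7 233.7 156.9] [337. 259.]
top latch_pivot 0.83 [504.  235.8 115.5] [333. 209.]
top latch_grip 0.95 [408.2 229.8 157.7] [339. 261.]
top relay 0.56 [638.5 388.7  64.7] [254. 143.]
top side_cutter 0.61 [371.1 224.5  62.2] [334. 277.]
top capacitor 0.56 [394.5 359.6  66.1] [266. 265.]
top capacitor 0.44 [408.7 229.1 161. ] [339. 261.]
top riser 0.75 [523.2 349.3  -1.9] [273. 203.]
top riser 0.46 [545.9 287.3 169.4] [308. 182.]
side fixture_base 0.56 [546.1 247.2  64.7] [314. 263.]
side pin_left 0.64 [544.2 291.2 171.4] [311. 203.]
side pin_right 0.93 [551.  195.4 169.4] [323. 237.]
side pin_right 0.66 [548.5 245.4  65.6] [315. 263.]
side press_plate 0.79 [512.6 432.4 120.2] [287. 186.]
side press_plate 0.61
[... 980 characters left out ...]
ock': 1.3, 'joints': array([ 1.14679878,  0.52139414, -0.03632606,  1.59947783,  0.02120112,
        1.02106149, -0.11276384]), 'qd': array([ 0.0003832 ,  0.00064806, -0.00040648,  0.00088107, -0.00058744,
       -0.0004686 ,  0.00047653]), 'tau': array([ 4.27149917e-04, -9.26845837e+01,  1.97905608e+00, -3.70251060e+01,
        1.81209692e-02,  2.08231839e-03, -6.06131243e-05]), 'ee_pos': array([ 216.53816067, -586.30765133,  231.30209056]), 'eef_rot': array([1.94246475e-05, 9.84392762e-01, 1.75985479e-01, 1.26288890e-05]), 'force': array([-0.60769824, -0.7207752 , -0.67288799]), 'torque': array([0.00587329, 0.0500338 , 0.05894462]), 'finger_force': 0.0, 'gripper_width': 0.9984992725314804}
```

View pics/a.png

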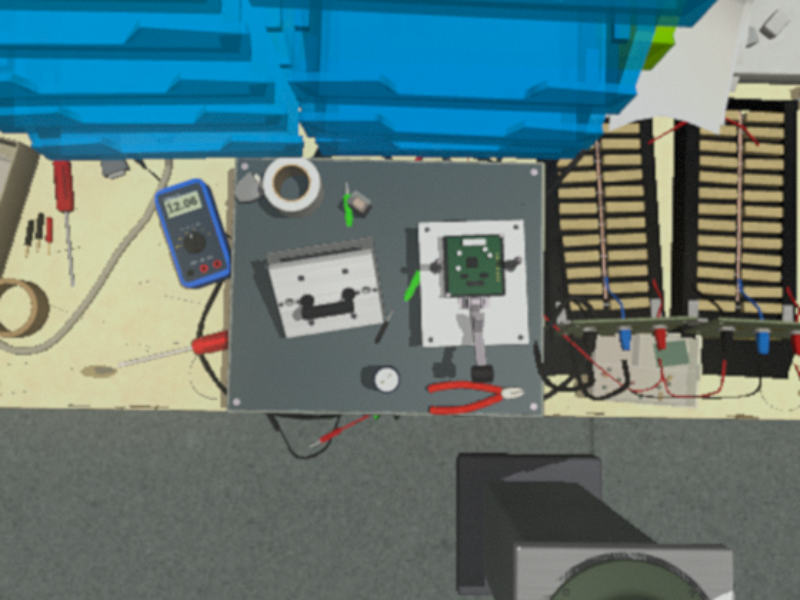

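View pics/b.png

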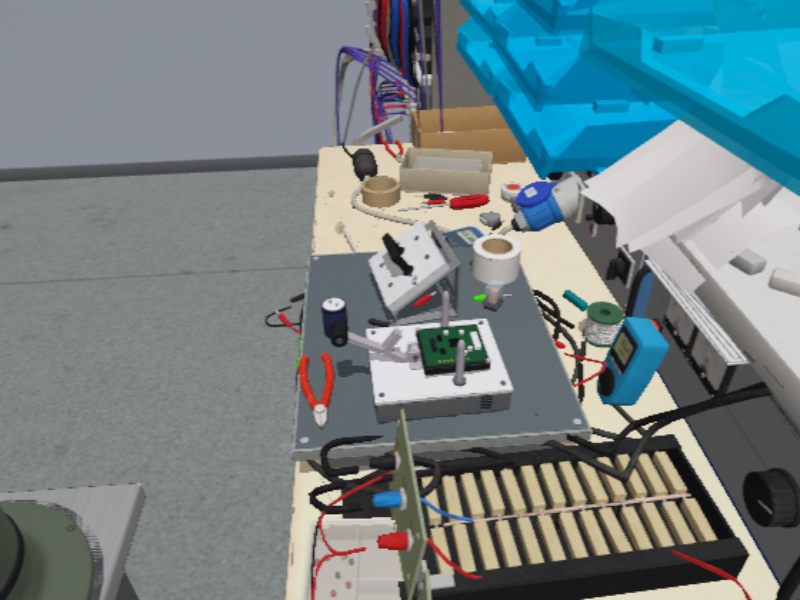

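The top view shows the plate and its handle on the stand at about (330,300). The fixture and green board are at (472,265), with the latch grip at (482,374). The side cutters are at (475,397), the capacitor at (386,379) and the relay at (357,203). The side view agrees with the networks. I'm moving now to look from close by.

```bash
python3 -m jog '[{"tx":3.5,"ty":3.75,"tz":3,"wz":3},{"tx":3.5,"ty":3.75,"tz":3,"wz":3},{"tx":3.5,"ty":3.75,"tz":3,"wz":3},{"tx":3.5,"ty":3.75,"tz":3,"wz":3},{"tx":3.5,"ty":3.75,"tz":3,"wz":3}]'
python3 -m jog '[{"tx":3,"ty":5,"wz":4},{"tx":3,"ty":5,"wz":4},{"tx":3,"ty":5,"wz":4},{"tx":3,"ty":5,"wz":4},{"tx":3,"ty":5,"wz":4}]'
python3 - <<'E'
from h import *
s=r.read_state();print(s["joints"].round(2),s["ee_pos"])
E
```

```text
[ 1.15  0.52 -0.04  1.6   0.02  1.02 -0.11] [ 216.53816067 -586.30765133  231.30209056]invalid input
invalid input
```

```bash
python3 -m jog '[{"wx":0,"wy":0,"wz":3,"tx":3.5,"ty":3.75,"tz":3,"jaw":85},{"wx":0,"wy":0,"wz":3,"tx":3.5,"ty":3.75,"tz":3,"jaw":85},{"wx":0,"wy":0,"wz":3,"tx":3.5,"ty":3.75,"tz":3,"jaw":85},{"wx":0,"wy":0,"wz":3,"tx":3.5,"ty":3.75,"tz":3,"jaw":85},{"wx":0,"wy":0,"wz":3,"tx":3.5,"ty":3.75,"tz":3,"jaw":85}]'
python3 - <<'E'
from h import *
s=r.read_state();print(s["joints"].round(2),s["ee_pos"])
E
```

```text
clock: 1.8
ee_pos: [358.4, -434.2, 353.1]
eef_rot: [0.001, 0.944, 0.329, 0.001]
force: [0.1, -1.1, -0.1]
gripper_width: 0.997
finger_force: 0.0
[ 0.9   0.32 -0.17  1.6   0.06  1.23 -0.18] [ 358.36693888 -434.24019589  353.1181312 ]
```

```bash
python3 -m jog '[{"wx":0,"wy":0,"wz":4,"tx":3,"ty":5,"tz":0.5,"jaw":85},{"wx":0,"wy":0,"wz":4,"tx":3,"ty":5,"tz":0.5,"jaw":85},{"wx":0,"wy":0,"wz":4,"tx":3,"ty":5,"tz":0.5,"jaw":85},{"wx":0,"wy":0,"wz":4,"tx":3,"ty":5,"tz":0.5,"jaw":85},{"wx":0,"wy":0,"wz":4,"tx":3,"ty":5,"tz":0.5,"jaw":85}]'
python3 -m jog '[{"wx":0,"wy":0,"wz":4,"tx":0.5,"ty":6,"tz":0.5,"jaw":85},{"wx":0,"wy":0,"wz":4,"tx":0.5,"ty":6,"tz":0.5,"jaw":85},{"wx":0,"wy":0,"wz":4,"tx":0.5,"ty":6,"tz":0.5,"jaw":85},{"wx":0,"wy":0,"wz":4,"tx":0.5,"ty":6,"tz":0.5,"jaw":85},{"wx":0,"wy":0,"wz":4,"tx":0.5,"ty":6,"tz":0.5,"jaw":85}]'
python3 -m jog '[{"wx":0,"wy":0,"wz":2,"tx":-0.5,"ty":6,"tz":0.5,"jaw":85},{"wx":0,"wy":0,"wz":2,"tx":-0.5,"ty":6,"tz":0.5,"jaw":85},{"wx":0,"wy":0,"wz":2,"tx":-0.5,"ty":6,"tz":0.5,"jaw":85},{"wx":0,"wy":0,"wz":2,"tx":-0.5,"ty":6,"tz":0.5,"jaw":85},{"wx":0,"wy":0,"wz":2,"tx":-0.5,"ty":6,"tz":0.5,"jaw":85}]'
python3 - <<'E'
from h import *
s=r.read_state();print(s["joints"].round(2),s["ee_pos"])
c=look("wrist",["fixture_base","pin_left","pin_right","press_plate","plate_grip","plate_stand","latch_pivot","latch_grip","capacitor"])
print(c["pose"].round(2)); save(c,"c.png")
E
```

```text
clock: 2.3
ee_pos: [477.9, -233.2, 371.9]
eef_rot: [0.0, 0.855, 0.518, 0.0]
force: [0.5, -0.9, -0.9]
gripper_width: 0.996
finger_force: 0.0
clock: 2.8
ee_pos: [496.3, 6.3, 391.8]
eef_rot: [0.0, 0.729, 0.684, 0.0]
force: [0.5, -0.2, 0.1]
gripper_width: 0.998
finger_force: 0.0
clock: 3.3
ee_pos: [475.8, 246.2, 411.8]
eef_rot: [0.0, 0.654, 0.757, 0.0]
force: [0.9, -0.9, 0.0]
gripper_width: 0.992
finger_force: 0.0
[-0.03  0.3  -0.73  1.54  0.2   1.38 -0.63] [475.75132017 246.24150116 411.75129891]
wrist fixture_base 0.81 [546.  245.5  69.7] [335. 167.]
wrist pin_left 0.89 [545.3 290.9 171.4] [357. 140.]
wrist pin_right 0.91 [548.4 187.4 173.4] [341. 235.]
wrist press_plate 0.45 [635.8 392.6  66.8] [429.  59.]
wrist plate_grip 0.44 [399.7 352.2  65.1] [234.  64.]
wrist plate_stand 0.22 [545.  293.1 171.7] [357. 137.]
wrist latch_pivot 0.92 [500.1 238.7 117. ] [302. 174.]
wrist latch_pivot 0.19 [400.4 229.3 157. ] [212. 176.]
wrist latch_grip 0.93 [402.5 229.9 157.7] [214. 176.]
wrist capacitor 0.83 [397.4 353.8  66.1] [232.  63.]
[[ 9.9000e-01 -1.4000e-01 -4.0000e-02  4.6496e+02]
 [ 1.4000e-01  9.5000e-01  2.7000e-01  3.1566e+02]
 [ 0.0000e+00 -2.8000e-01  9.6000e-01  5.5553e+02]
 [ 0.0000e+00  0.0000e+00  0.0000e+00  1.0000e+00]]
```

View pics/c.png

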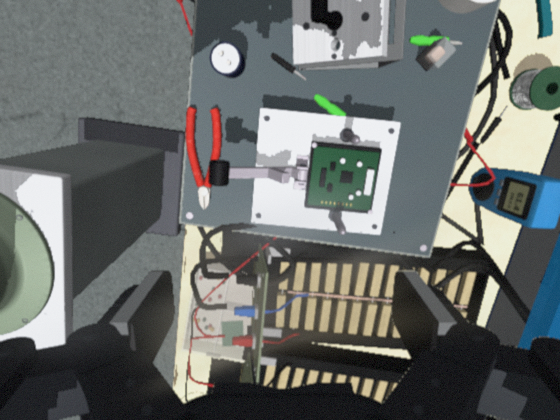

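The wrist view shows the fixture with pin tips at (348,135) and (337,222), the latch grip at (218,172) and the cutters at (203,160). The plate is only partly visible at (345,30). Next I'm moving to a tilted standoff above the handle.

```bash
python3 -m jog '[{"wx":0.2,"wy":-1.2,"wz":0,"tx":-0.5,"ty":1,"tz":0,"jaw":85},{"wx":0.5,"wy":-2.5,"wz":0,"tx":-1,"ty":2,"tz":-0.5,"jaw":85},{"wx":0.7,"wy":-3.8,"wz":0,"tx":-1.65,"ty":3.2,"tz":-1.3,"jaw":85},{"wx":0.8,"wy":-5,"wz":0,"tx":-1.65,"ty":4.25,"tz":-2.2,"jaw":85},{"wx":0.9,"wy":-5.76,"wz":0,"tx":-1.65,"ty":4.25,"tz":-3,"jaw":85}]'
python3 - <<'E'
from h import *
s=r.read_state();print(s["joints"].round(2),s["ee_pos"],R.from_quat(s["eef_rot"],scalar_first=True).as_matrix().round(3))
c=look("wrist",["press_plate","plate_grip","plate_stand","capacitor"]); save(c,"d.png"); np.savez("d.npz",**c)
E
```

```text
clock: 4.3
ee_pos: [418.0, 387.5, 328.7]
eef_rot: [0.181, 0.633, 0.724, 0.204]
force: [2.9, 0.3, -0.5]
gripper_width: 0.994
finger_force: 0.0
[-0.47  0.23 -0.74  1.97  0.85  0.9  -1.56] [418.03762388 387.54865163 328.72247766] [[-0.133  0.843  0.521]
 [ 0.991  0.115  0.066]
 [-0.004  0.526 -0.851]]
wrist press_plate 0.61 [512.1 433.3 121.4] [257. 141.]
wrist plate_grip 0.55 [547.2 244.6  68.4] [247. 291.]
wrist capacitor 0.62 [396.  354.7  66.1] [120. 207.]
```

View pics/d.png

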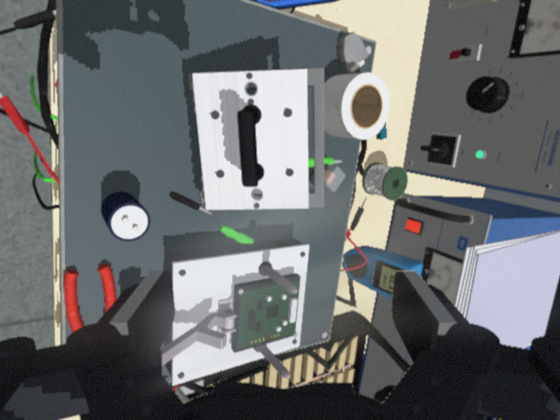

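The wrist view shows the plate's top face, with corners near (193,74), (305,69), (309,208) and (203,212), and the handle from (248,108) to (250,185). The capacitor is at (127,216). I'll settle the arm and fit the plate pose from these corners.

```bash
python3 -m jog '[{"wx":0,"wy":-0.5,"wz":0,"tx":-0.2,"ty":0.7,"tz":-0.5,"jaw":85},{"wx":0.1,"wy":-0.6,"wz":0,"tx":-0.2,"ty":0.7,"tz":-1,"jaw":85},{"wx":0.1,"wy":-0.6,"wz":0,"tx":-0.2,"ty":0.7,"tz":-1,"jaw":85},{"wx":0.1,"wy":-0.6,"wz":0,"tx":-0.2,"ty":0.7,"tz":-1,"jaw":85},{"wx":0.1,"wy":-0.6,"wz":0,"tx":-0.2,"ty":0.7,"tz":-1,"jaw":85}]'
cat >> h.py <<'E'
def K(c): return np.array([[c["fx"],0,c["cx"]],[0,c["fy"],c["cy"]],[0,0,1.]])
F=np.diag([1.,-1,-1,1])
def pnp(c,obj,img):
    "object pose in world (4x4)"
    ok,rv,t=cv2.solvePnP(np.float64(obj),np.float64(img),K(c),None)
    T=np.eye(4);T[:3,:3]=cv2.Rodrigues(rv)[0];T[:3,3]=t.ravel()
    e=cv2.projectPoints(np.float64(obj),rv,t,K(c),None)[0][:,0]-img
    return c["pose"]@F@T, np.abs(e).max()
def quads(c,th,lo,hi):
    g=cv2.cvtColor(c["frame"],cv2.COLOR_RGB2GRAY); m=(g>th).astype(np.uint8)
    m=cv2.morphologyEx(m,cv2.MORPH_OPEN,np.ones((3,3)))
    out=[]
    for k in cv2.findContours(m,cv2.RETR_EXTERNAL,cv2.CHAIN_APPROX_NONE)[0]:
        h=cv2.convexHull(k)
        if lo<cv2.contourArea(h)<hi:
            q=cv2.approxPolyDP(h,0.04*cv2.arcLength(h,True),True)[:,0]; out.append(q)
    return g,out
E
python3 - <<'E'
from h import *
s=r.read_state();print(s["joints"].round(2),s["ee_pos"])
c=look("wrist",["press_plate","plate_grip","plate_stand"]); np.savez("e.npz",**c)
for th in (150,170,190): 
    g,q=quads(c,th,6000,60000); print(th,[x.tolist() for x in q])
cv2.imwrite("pics/e.png",cv2.resize(c["frame"][20:320,100:500],(800,600),interpolation=cv2.INTER_CUBIC)[:,:,::-1])
E
```

```text
clock: 5.05
ee_pos: [412.0, 413.3, 289.7]
eef_rot: [0.2, 0.629, 0.717, 0.225]
force: [-0.8, 0.2, 0.0]
gripper_width: 0.996
finger_force: 0.0
[-0.59  0.31 -0.72  2.01  1.04  0.9  -1.81] [412.00094221 413.29365446 289.74251505]
wrist press_plate 0.88 [509.5 434.1 122.6] [266. 172.]
wrist plate_grip 0.66 [486.8 421.8 157. ] [264. 193.]
wrist plate_grip 0.28 [548.8 243.   68.2] [254. 324.]
150 [[[317, 275], [312, 325], [178, 393], [179, 306]], [[559, 245], [529, 348], [465, 317], [474, 269]], [[322, 98], [323, 242], [213, 247], [198, 104]], [[357, 0], [427, 10], [401, 184], [355, 155], [297, 28]]]
170 [[[559, 246], [543, 335], [500, 342], [478, 324], [482, 268]], [[322, 99], [322, 242], [213, 246], [199, 104]], [[358, 0], [427, 10], [401, 183], [355, 154], [297, 27]]]
190 [[[321, 99], [322, 242], [213, 246], [199, 104]], [[358, 0], [427, 11], [401, 183], [356, 155], [298, 27]]]
```

View pics/e.png

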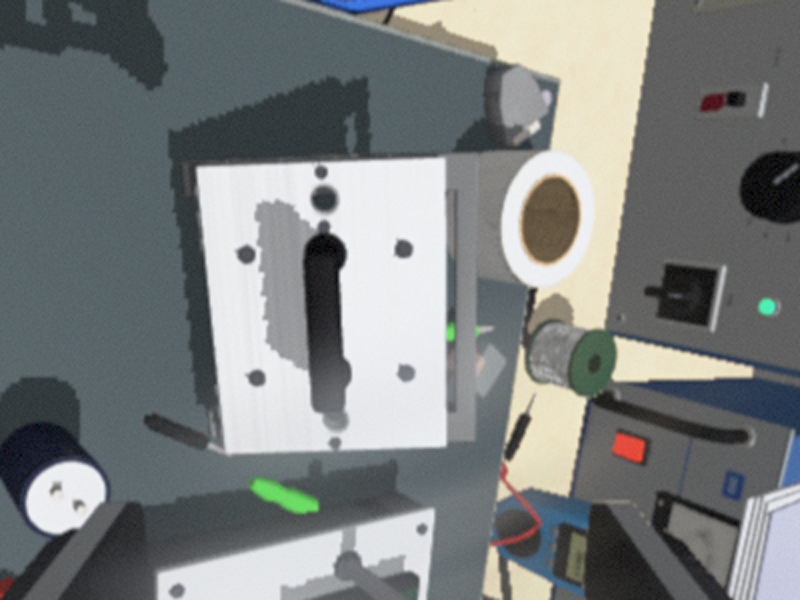

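The crop shows the plate's top-face corners at crop (198,166), (445,157), (446,446) and (228,454). The upper hole is at (324,199) and the handle bar runs from (324,240) to (327,410).

```bash
python3 - <<'E'
from h import *
from scipy.optimize import least_squares
c=dict(np.load("e.npz")); 
img=np.array([[198,166],[445,157],[446,447],[228,454.]])/2+[100,20]
obj=np.array([[-52,65,14],[52,65,14],[52,-65,14],[-52,-65,14.]])
T,e=pnp(c,obj,img); print("pnp",T[:3,3].round(1),R.from_matrix(T[:3,:3]).as_euler('ZYX',degrees=True).round(2),e.round(2))
obj2=np.vstack([obj,[[0,50,14]]]); img2=np.vstack([img,[[324/2+100,199/2+20]]])
def res(v):
    A=R.from_euler('ZY',[v[3],-35],degrees=True).as_matrix()
    return np.concatenate([proj(c,A@o+v[:3])-i for o,i in zip(obj2,img2)])
s=least_squares(res,[510,430,120,9]); print("fit",s.x.round(1),np.abs(s.fun).max().round(2))
A=R.from_euler('ZY',[s.x[3],-35],degrees=True).as_matrix(); 
g=s.x[:3]+A@[0,0,46]; print("grip",g.round(1),"proj bar ends",[proj(c,s.x[:3]+A@np.array([0,y,53.])).round(0) for y in(33,-33)])
Rt=np.column_stack([np.cross(A[:,0],-A[:,2]),A[:,0],-A[:,2]])
st=r.read_state(); Rn=R.from_quat(st["eef_rot"],scalar_first=True)
print("turn",((R.from_matrix(Rt)*Rn.inv()).as_rotvec(degrees=True)/6).round(2))
for d in (60,0): print(d,"tcp shift",((g+Rt[:,2]*(19-d)-st["ee_pos"])/40).round(2))
for n in("pin_left",): pass
E
```

```text
pnp [510.7 432.1 120.3] [ 10.16 -36.05  -1.24] 0.77
fit [510.3 432.3 120.7  10. ] 0.79
grip [484.3 427.7 158.4] proj bar ends [array([260., 146.]), array([265., 227.])]
turn [0.04 0.02 0.42]
60 tcp shift [ 1.25  0.25 -2.42]
0 tcp shift [ 2.09  0.4  -3.65]
```

```bash
python3 -m jog '[{"wx":0,"wy":0,"wz":0.42,"tx":0.6,"ty":0.12,"tz":-1.2,"jaw":85},{"wx":0,"wy":0,"wz":0.42,"tx":1.25,"ty":0.25,"tz":-2.42,"jaw":85},{"wx":0,"wy":0,"wz":0.42,"tx":1.25,"ty":0.25,"tz":-2.42,"jaw":85},{"wx":0,"wy":0,"wz":0.42,"tx":1.25,"ty":0.25,"tz":-2.42,"jaw":85},{"wx":0,"wy":0,"wz":0.42,"tx":1.25,"ty":0.25,"tz":-2.42,"jaw":85}]'
python3 -m jog '[{"wx":0,"wy":0,"wz":0,"tx":0.28,"ty":0.05,"tz":-0.41,"jaw":85},{"wx":0,"wy":0,"wz":0,"tx":0.56,"ty":0.1,"tz":-0.82,"jaw":85},{"wx":0,"wy":0,"wz":0,"tx":0.84,"ty":0.15,"tz":-1.23,"jaw":85},{"wx":0,"wy":0,"wz":0,"tx":0.84,"ty":0.15,"tz":-1.23,"jaw":85},{"wx":0,"wy":0,"wz":0,"tx":0.84,"ty":0.15,"tz":-1.23,"jaw":85}]'
python3 - <<'E'
from h import *
s=r.read_state();print(s["joints"].round(2),s["ee_pos"].round(1),R.from_quat(s["eef_rot"],scalar_first=True).as_matrix().round(3))
c=look("wrist",["plate_grip"]); save(c,"f.png")
E
```

```text
clock: 5.75
ee_pos: [460.4, 424.5, 192.8]
eef_rot: [0.195, 0.612, 0.731, 0.23]
force: [0.2, -0.7, 0.6]
gripper_width: 0.994
finger_force: 0.0
clock: 6.25
ee_pos: [493.9, 430.4, 143.8]
eef_rot: [0.195, 0.612, 0.731, 0.23]
force: [-0.6, 0.5, -0.6]
gripper_width: 0.994
finger_force: 0.0
[-0.61  0.61 -0.57  2.01  1.47  0.76 -2.08] [493.9 430.4 143.8] [[-0.174  0.805  0.567]
 [ 0.985  0.145  0.097]
 [-0.004  0.575 -0.818]]
wrist plate_grip 0.86 [486.4 422.4 158.1] [285. 310.]
```

View pics/f.png

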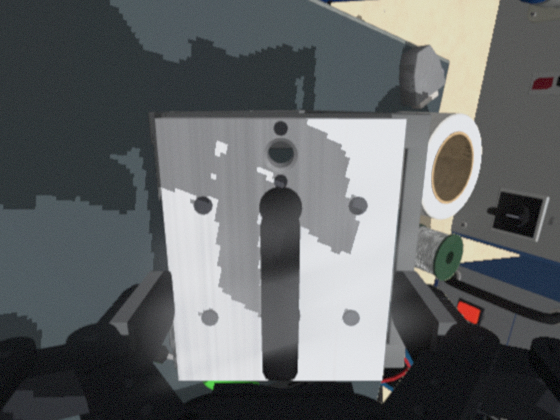

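The handle bar is upright in the image at column 281, centred between the fingers at columns 145 and 420. I'm closing the gripper and then lifting square to the slope.

```bash
python3 -m jog '[{"wx":0,"wy":0,"wz":0,"tx":0,"ty":0,"tz":0,"jaw":0},{"wx":0,"wy":0,"wz":0,"tx":0,"ty":0,"tz":0,"jaw":0},{"wx":0,"wy":0,"wz":0,"tx":0,"ty":0,"tz":0,"jaw":0},{"wx":0,"wy":0,"wz":0,"tx":0,"ty":0,"tz":0,"jaw":0},{"wx":0,"wy":0,"wz":0,"tx":0,"ty":0,"tz":0,"jaw":0}]'
python3 -m jog '[{"wx":0,"wy":0,"wz":0,"tx":0,"ty":0,"tz":0,"jaw":0},{"wx":0,"wy":0,"wz":0,"tx":0,"ty":0,"tz":0,"jaw":0},{"wx":0,"wy":0,"wz":0,"tx":0,"ty":0,"tz":0,"jaw":0},{"wx":0,"wy":0,"wz":0,"tx":0,"ty":0,"tz":0,"jaw":0},{"wx":0,"wy":0,"wz":0,"tx":0,"ty":0,"tz":0,"jaw":0}]'
```

```text
clock: 6.85
ee_pos: [494.2, 429.8, 142.1]
eef_rot: [0.195, 0.612, 0.731, 0.229]
force: [-11.9, -11.5, 17.8]
gripper_width: 0.154
finger_force: 58.8
clock: 7.35
ee_pos: [494.2, 429.8, 142.1]
eef_rot: [0.195, 0.612, 0.731, 0.229]
force: [-4.1, -3.5, 6.0]
gripper_width: 0.154
finger_force: 59.0
```

```bash
python3 -m jog '[{"wx":0,"wy":0,"wz":0,"tx":-0.14,"ty":-0.025,"tz":0.2,"jaw":0},{"wx":0,"wy":0,"wz":0,"tx":-0.28,"ty":-0.05,"tz":0.4,"jaw":0},{"wx":0,"wy":0,"wz":0,"tx":-0.5,"ty":-0.09,"tz":0.72,"jaw":0},{"wx":0,"wy":0,"wz":0,"tx":-0.71,"ty":-0.12,"tz":1.02,"jaw":0},{"wx":0,"wy":0,"wz":0,"tx":-0.99,"ty":-0.17,"tz":1.43,"jaw":0}]'
python3 -m jog '[{"wx":0,"wy":0,"wz":0,"tx":0,"ty":0,"tz":0.7,"jaw":0},{"wx":0,"wy":0,"wz":0,"tx":0,"ty":0,"tz":1.5,"jaw":0},{"wx":0,"wy":0,"wz":0,"tx":0,"ty":0,"tz":2.2,"jaw":0},{"wx":0,"wy":0,"wz":0,"tx":0,"ty":0,"tz":2.5,"jaw":0},{"wx":0,"wy":0,"wz":0,"tx":0,"ty":0,"tz":2.5,"jaw":0}]'
python3 - <<'E'
from h import *
s=r.read_state();print(s["joints"].round(2),s["ee_pos"].round(1),R.from_quat(s["eef_rot"],scalar_first=True).as_matrix().round(3))
c=look("wrist",["plate_grip","pin_left","pin_right"]); save(c,"g.png"); np.savez("g.npz",**c)
for cam in("top","side"): np.savez("g"+cam+".npz",**look(cam,["pin_left","pin_right","press_plate","latch_grip"]))
E
```

```text
clock: 7.85
ee_pos: [453.8, 422.7, 199.6]
eef_rot: [0.195, 0.612, 0.731, 0.229]
force: [-0.4, -0.3, -4.0]
gripper_width: 0.15
finger_force: 59.2
clock: 8.35
ee_pos: [454.4, 423.4, 301.5]
eef_rot: [0.195, 0.612, 0.731, 0.231]
force: [-0.8, -0.1, -5.2]
gripper_width: 0.153
finger_force: 59.4
[-0.53  0.33 -0.69  1.95  1.04  0.86 -1.67] [454.4 423.4 301.5] [[-0.174  0.805  0.568]
 [ 0.985  0.144  0.098]
 [-0.003  0.576 -0.817]]
wrist plate_grip 0.78 [445.9 418.9 316.2] [285. 302.]
top pin_left 0.73 [447.8 419.6 312.8] [222. 236.]
top pin_left 0.68 [410.7 230.9 159. ] [338. 260.]
top press_plate 0.94 [466.8 421.8 275.1] [224. 224.]
top latch_grip 0.57 [408.9 231.3 160.6] [338. 261.]
side pin_left 0.83 [540.8 293.5 169.6] [309. 204.]
side pin_left 0.33 [550.  243.6  66.1] [316. 263.]
side pin_right 0.62 [551.7 194.3 169.6] [323. 237.]
side pin_right 0.32 [396.7 352.5  66.1] [235. 232.]
side press_plate 0.68 [547.7 192.7 170.2] [321. 238.]
side press_plate 0.65 [471.3 427.1 274.9] [266. 122.]
side latch_grip 0.6 [406.5 233.8 156. ] [236. 234.]
```

View pics/g.png

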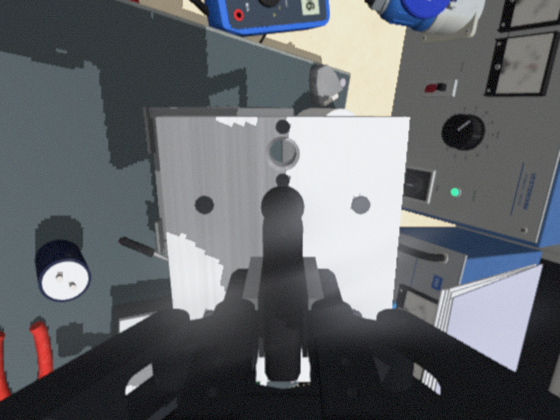

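The plate is held: its far edge runs from (155,117) to (409,117), the left hole is at (284,152), and the capacitor stands clear at (65,272). Now I'm making one composite of the fixture views to pin down its pose.

```bash
python3 - <<'E'
from h import *
c=cv2.imread("pics/c.png"); L=lambda n: dict(np.load(n+".npz"))
def crop(im,x,y,w): return cv2.resize(im[y:y+w*3//4,x:x+w],(400,300),interpolation=cv2.INTER_CUBIC)
T=L("gtop")["frame"][:,:,::-1]; S=L("gside")["frame"][:,:,::-1]; D=L("d")["frame"][:,:,::-1]
cv2.imwrite("pics/h.png",np.vstack([np.hstack([crop(c,240,98,180),crop(D,160,230,200)]),np.hstack([crop(T,270,140,120),crop(S,245,190,120)])]))
for n,c0 in(("c",dict(frame=c)),("top",L("gtop")),("side",L("gside"))):
    for th in(150,180): print(n,th,[q.tolist() for q in quads(c0,th,3000,30000)[1] if len(q)==4])
E
```

```text
c 150 [[[0, 169], [62, 180], [62, 344], [0, 340]], [[336, 230], [252, 223], [230, 169], [307, 167]], [[260, 108], [400, 122], [380, 234], [256, 166]], [[559, 0], [539, 174], [489, 167], [499, 2]]]
c 180 [[[32, 174], [62, 199], [64, 342], [0, 340]], [[231, 170], [292, 177], [335, 230], [252, 222]], [[353, 118], [399, 122], [379, 234], [342, 220]], [[559, 0], [540, 171], [489, 166], [500, 2]]]
top 150 [[[362, 383], [512, 385], [513, 419], [363, 413]], [[559, 0], [466, 220], [422, 87], [472, 19]]]
top 180 [[[362, 385], [511, 385], [512, 419], [363, 412]], [[559, 0], [552, 69], [426, 91], [473, 20]]]
side 150 [[[227, 360], [275, 364], [280, 419], [220, 419]], [[461, 300], [479, 294], [542, 419], [416, 419]], [[340, 223], [358, 273], [262, 281], [259, 246]]]
side 180 [[[462, 300], [479, 295], [542, 419], [416, 419]], [[340, 223], [358, 272], [263, 281], [259, 252]], [[262, 145], [370, 114], [430, 211], [401, 226]], [[410, 126], [477, 85], [557, 136], [559, 263]]]
```

View pics/h.png

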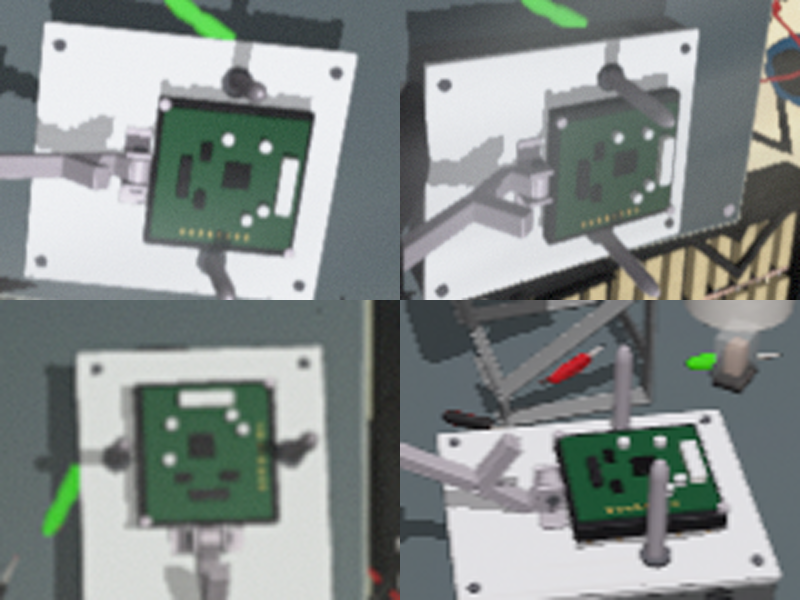

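The composite shows the pin tips (full-frame pixels):

| View | Left pin tip | Right pin tip |
|---|---|---|
| wrist c | (358,141) | (341,235) |
| wrist d | (295,290) | (287,375) |
| top | (308,184) | (364,181) |
| side | (312,204) | (323,238) |

The aluminium top's corners also show clearly. Next is a joint fit.

```bash
cat > fit.py <<'E'
from h import *
from scipy.optimize import least_squares
L=lambda n: dict(np.load(n+".npz"))
g=L("g"); st=dict(p=[454.4,423.4,301.5])
def TT(p,q):
    T=np.eye(4);T[:3,:3]=R.from_quat(q,scalar_first=True).as_matrix();T[:3,3]=p;return T
e=L("e"); He=np.linalg.inv(TT([412.0009,413.2937,289.7425],[.2,.629,.717,.225]))@e["pose"]
s=r.read_state(); Tg=TT(s["ee_pos"],s["eef_rot"]); H=np.linalg.inv(Tg)@g["pose"]
print("handeye diff",(He-H)[:3,3].round(1)); print(H.round(4))
c=dict(g); c["pose"]=TT([475.7513,246.2415,411.7513],[0,.654,.757,0])@H
PL,PR=[0,50,106],[0,-50,106]; FL,BL,BR,FR=[-105,71,40],[62,71,40],[62,-71,40],[-105,-71,40]
obs={"c":(c,[(PL,(358,140.8)),(PR,(341,235)),(FL,(260,108)),(BL,(400.6,122.3)),(FR,(251.5,222.6)),(BR,(380.5,234))]),
"d":(L("d"),[(PL,(295,290)),(PR,(287.5,375)),(FL,(172.5,262.5)),(BL,(308.5,245))]),
"top":(L("gtop"),[(PL,(308,184)),(PR,(363.8,181)),(BL,(293.1,155.6)),(BR,(366.3,153.8))]),
"side":(L("gside"),[(PL,(312.2,203.7)),(PR,(323,238.2)),(BL,(340.4,223.3)),(BR,(358.7,273.2))])}
def res(v,ks):
    A=R.from_euler('z',v[2],degrees=True).as_matrix(); o=np.r_[v[:2],65]
    return np.concatenate([proj(obs[k][0],A@np.array(P)+o)-i for k in ks for P,i in obs[k][1]])
for ks in [["c"],["d"],["top"],["side"],["c","d"],["c","d","top","side"]]:
    f=least_squares(res,[547,240,4],args=(ks,),loss="soft_l1"); print(ks,f.x.round(2),res(f.x,ks).reshape(-1,2).round(1).tolist() if len(ks)==1 else "")
# plate in tool frame from g: params y offset along bar, height, roll about tool y, yaw
obj=np.array([[-52,65,14],[52,65,14],[0,50,14]]); img=np.array([[156,117],[409,117],[284,152.]])
def TP(v): # plate in tool: plate x=tool y, plate z=-tool z, plate y = tool x
    A=np.column_stack([[0,1,0],[1,0,0],[0,0,-1.]])
    return R.from_euler('yz',v[2:4],degrees=True).as_matrix()@A, np.array([v[0],v[4],46-19+v[1]])
def rp(v):
    A,o=TP(v)
    return np.concatenate([(proj(g,(Tg@np.r_[A@p+o,1])[:3])-i) for p,i in zip(obj,img)]+[np.array(v)*[0.02,.3,.5,.5,1]])
f=least_squares(rp,[0,0,0,0,0]); print("plate in tool: along-bar,height,roll,yaw,tooly",f.x.round(2),f.fun.round(1))
E
python3 fit.py
```

```text
handeye diff [-0.1 -0.8  2.2]
[[-2.000000e-03  9.611000e-01  2.761000e-01  7.049970e+01]
 [ 1.000000e+00  2.800000e-03 -2.500000e-03  9.904000e-01]
 [-3.200000e-03  2.761000e-01 -9.611000e-01 -1.459839e+02]
 [ 0.000000e+00  0.000000e+00  0.000000e+00  1.000000e+00]]
['c'] [550.98 240.66   2.56] [[-0.9, -0.2], [2.1, -2.9], [0.4, 0.2], [-0.0, 0.3], [-0.3, 0.1], [-0.4, 0.8]]
['d'] [547.36 241.16   2.71] [[0.2, 0.5], [0.1, 1.0], [-0.3, -0.3], [0.2, -1.6]]
['top'] [546.7  237.7    3.08] [[-0.3, -0.6], [0.3, 0.4], [-0.2, 0.5], [0.2, -0.3]]
['side'] [547.89 239.44   2.12] [[-0.0, 0.3], [-0.5, 0.3], [0.2, -0.4], [0.3, -0.3]]
['c', 'd'] [549.64 240.66   2.68] 
['c', 'd', 'top', 'side'] [548.52 240.14   2.47] 
plate in tool: along-bar,height,roll,yaw,tooly [ 0.34 -0.57  0.57  0.21  1.37] [ 0.4 -0.7  0.1 -0.3 -1.1  1.   0.  -0.2  0.3  0.1  1.4]
```

```bash
python3 - <<'E'
from h import *
s=r.read_state(); a=np.radians(2.6)
Rt=np.column_stack([[-np.sin(a),np.cos(a),0],[np.cos(a),np.sin(a),0],[0,0,-1]])
print(((R.from_matrix(Rt)*R.from_quat(s["eef_rot"],scalar_first=True).inv()).as_rotvec(degrees=True)/6).round(3),((np.array([548,239.8,262])-s["ee_pos"])/40).round(2))
E
```

```text
[-0.598  5.813 -1.211] [ 2.33 -4.58 -0.93]
```

```bash
python3 -m jog '[{"wx":-0.1,"wy":1.1,"wz":-0.2,"tx":0.4,"ty":-0.6,"tz":0.3,"jaw":0},{"wx":-0.2,"wy":2.3,"wz":-0.45,"tx":0.9,"ty":-1.4,"tz":0.6,"jaw":0},{"wx":-0.35,"wy":3.5,"wz":-0.7,"tx":1.5,"ty":-2.4,"tz":0.6,"jaw":0},{"wx":-0.5,"wy":4.7,"wz":-1,"tx":2,"ty":-3.4,"tz":0.2,"jaw":0},{"wx":-0.6,"wy":5.81,"wz":-1.21,"tx":2.33,"ty":-4.3,"tz":-0.4,"jaw":0}]'
python3 - <<'E'
from h import *
s=r.read_state(); a=np.radians(2.6)
Rt=np.column_stack([[-np.sin(a),np.cos(a),0],[np.cos(a),np.sin(a),0],[0,0,-1]])
print(s["joints"].round(2),((R.from_matrix(Rt)*R.from_quat(s["eef_rot"],scalar_first=True).inv()).as_rotvec(degrees=True)/6).round(3),((np.array([548,239.8,262])-s["ee_pos"])/40).round(2))
E
```

```text
clock: 9.55
ee_pos: [549.7, 250.8, 286.2]
eef_rot: [-0.001, 0.692, 0.722, 0.001]
force: [1.3, -0.3, -6.0]
gripper_width: 0.15
finger_force: 59.4
[-0.03  0.52 -0.73  1.57  0.36  1.2  -0.79] [-0.026 -0.008  0.019] [-0.04 -0.28 -0.61]
```

```bash
python3 -m jog '[{"wx":-0.02,"wy":0,"wz":0.02,"tx":-0.04,"ty":-0.28,"tz":-0.4,"jaw":0},{"wx":-0.02,"wy":0,"wz":0.02,"tx":-0.04,"ty":-0.28,"tz":-0.8,"jaw":0},{"wx":-0.02,"wy":0,"wz":0.02,"tx":-0.04,"ty":-0.28,"tz":-1.2,"jaw":0},{"wx":-0.02,"wy":0,"wz":0.02,"tx":-0.04,"ty":-0.28,"tz":-1.2,"jaw":0},{"wx":-0.02,"wy":0,"wz":0.02,"tx":-0.04,"ty":-0.28,"tz":-1.2,"jaw":0}]'
python3 - <<'E'
from h import *
s=r.read_state(); print(s["ee_pos"].round(1),R.from_quat(s["eef_rot"],scalar_first=True).as_matrix().round(3))
c=look("side",["press_plate","plate_grip","pin_right","pin_left"]); np.savez("i.npz",**c)
w2=look("top",["press_plate"]); np.savez("it.npz",**w2)
f=c["frame"][:,:,::-1]; t=w2["frame"][:,:,::-1]
cv2.imwrite("pics/i.png",np.hstack([cv2.resize(f[150:300,235:385],(400,400),interpolation=cv2.INTER_CUBIC),cv2.resize(t[100:250,270:420],(400,400),interpolation=cv2.INTER_CUBIC)]))
E
```

```text
clock: 10.05
ee_pos: [545.9, 241.5, 236.7]
eef_rot: [0.001, 0.69, 0.724, -0.001]
force: [-0.9, -0.9, -4.6]
gripper_width: 0.147
finger_force: 59.7
[545.9 241.5 236.7] [[-0.048  0.999  0.001]
 [ 0.999  0.048 -0.002]
 [-0.002  0.    -1.   ]]
side press_plate 0.75 [550.1 241.2 209.4] [319. 202.]
side plate_grip 0.64 [548.1 240.6 258.3] [319. 177.]
side pin_right 0.58 [550.7 191.9 169.2] [323. 238.]
top press_plate 0.69 [545.1 236.6 206.1] [339. 181.]
```

View pics/i.png

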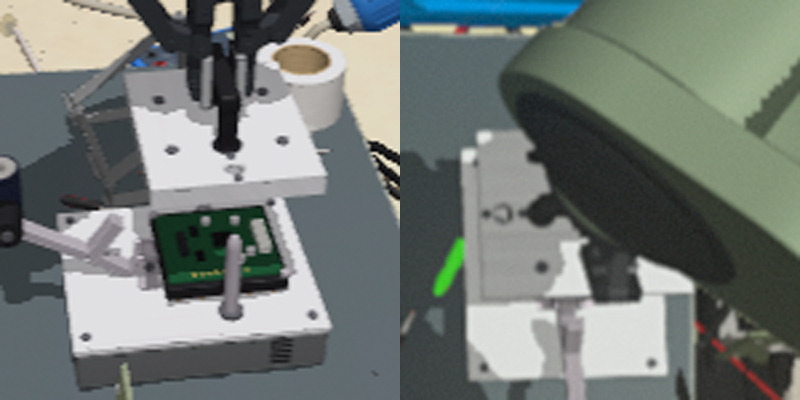

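In the side crop the plate hangs level above the board: its right hole is at (236,170), its front corners at (151,190) and (325,178), and the right pin tip at (235,237). In the top crop its left hole is at (103,212). I'll compare plate and fixture within the same camera.

```bash
python3 - <<'E'
from h import *
from scipy.optimize import least_squares
c=dict(np.load("i.npz")); t=dict(np.load("it.npz"))
z0=209.7; A=R.from_euler('z',2.75,degrees=True).as_matrix()
S=lambda p:(np.array(p)*.375+[235,150]); Tp=lambda p:(np.array(p)*.375+[270,100])
so=[([0,-50,14],S([236,170])),([-52,-65,14],S([151,190])),([52,-65,14],S([325,178])),([-52,-65,0],S([152,208])),([52,-65,0],S([326,193]))]
to=[([0,50,14],Tp([103,212])),([-52,65,14],Tp([68,301]))]
for n,cc,o in(("side",c,so),("top",t,to)):
    r_=lambda v:np.concatenate([proj(cc,A@np.array(P)+[v[0],v[1],z0])-i for P,i in o])
    f=least_squares(r_,[546,241]); print(n,f.x.round(1),f.fun.reshape(-1,2).round(1).tolist())
r2=lambda v:np.concatenate([proj(c,R.from_euler('z',v[2],degrees=True).as_matrix()@np.array(P)+[v[0],v[1],z0])-i for P,i in so])
print(least_squares(r2,[546,241,2.7]).x.round(1))
print("pins side alone", end=" ")
PS=[([0,-50,106],S([235,236.5])),([62,-71,40],S([330,331])),([62,-71,40],(358.7,273.2))]
r3=lambda v:np.concatenate([proj(c,A@np.array(P)+[v[0],v[1],65])-i for P,i in PS]); f=least_squares(r3,[546,241]);print(f.x.round(1),f.fun.round(1))
E
```

```text
side [546.  238.7] [[-0.5, -0.7], [0.1, 0.4], [0.8, -1.0], [-0.2, 0.8], [-0.3, 0.5]]
top [544.7 244.2] [[-2.6, 0.8], [2.6, -0.8]]
[547.  238.7   1.7]
pins side alone [547.  237.6] [-0.7  0.5  0.3 -0.7  0.4  0.2]
```

```bash
python3 -m jog '[{"wx":0,"wy":0,"wz":0,"tx":0.03,"ty":-0.03,"tz":-0.2,"jaw":0},{"wx":0,"wy":0,"wz":0,"tx":0.03,"ty":-0.03,"tz":-0.5,"jaw":0},{"wx":0,"wy":0,"wz":0,"tx":0.03,"ty":-0.03,"tz":-0.8,"jaw":0},{"wx":0,"wy":0,"wz":0,"tx":0.03,"ty":-0.03,"tz":-0.8,"jaw":0},{"wx":0,"wy":0,"wz":0,"tx":0.03,"ty":-0.03,"tz":-0.8,"jaw":0}]'
python3 - <<'E'
from h import *
s=r.read_state(); print(s["ee_pos"].round(1),R.from_quat(s["eef_rot"],scalar_first=True).as_matrix().round(3),s["torque"],s["force"])
E
```

```text
clock: 10.9
ee_pos: [546.8, 240.2, 203.8]
eef_rot: [0.001, 0.69, 0.724, -0.001]
force: [-0.3, 0.0, -3.9]
gripper_width: 0.151
finger_force: 59.7
[546.8 240.2 203.8] [[-0.048  0.999 -0.001]
 [ 0.999  0.048 -0.002]
 [-0.002 -0.001 -1.   ]] [-0.00276967  0.00506173  0.01221406] [-0.32754656  0.0162218  -3.93702775]
```

Now lowering slowly onto the noses and reading the force as I go.

```bash
python3 -m jog '[{"wx":0,"wy":0,"wz":-0.03,"tx":0.01,"ty":0,"tz":-0.05,"jaw":0},{"wx":0,"wy":0,"wz":-0.03,"tx":0.01,"ty":0,"tz":-0.12,"jaw":0},{"wx":0,"wy":0,"wz":-0.03,"tx":0.01,"ty":0,"tz":-0.2,"jaw":0},{"wx":0,"wy":0,"wz":-0.03,"tx":0.01,"ty":0,"tz":-0.25,"jaw":0},{"wx":0,"wy":0,"wz":-0.03,"tx":0.01,"ty":0,"tz":-0.25,"jaw":0}]'
python3 - <<'E'
from h import *
s=r.read_state(); print(s["ee_pos"].round(1),s["torque"].round(2),s["force"].round(1))
E
```

```text
clock: 11.4
ee_pos: [547.3, 240.1, 193.9]
eef_rot: [0.001, 0.691, 0.723, -0.001]
force: [1.2, 0.6, -5.0]
gripper_width: 0.151
finger_force: 59.7
[547.3 240.1 193.9] [-0.03  0.01  0.02] [ 1.2  0.6 -5. ]
```

```bash
python3 -m jog '[{"wx":0,"wy":0,"wz":0,"tx":0,"ty":0,"tz":-0.04,"jaw":0},{"wx":0,"wy":0,"wz":0,"tx":0,"ty":0,"tz":-0.08,"jaw":0},{"wx":0,"wy":0,"wz":0,"tx":0,"ty":0,"tz":-0.12,"jaw":0},{"wx":0,"wy":0,"wz":0,"tx":0,"ty":0,"tz":-0.15,"jaw":0},{"wx":0,"wy":0,"wz":0,"tx":0,"ty":0,"tz":-0.15,"jaw":0}]'
python3 - <<'E'
from h import *
s=r.read_state(); print(s["ee_pos"].round(1),s["torque"].round(2),s["force"].round(1))
E
```

```text
clock: 11.9
ee_pos: [547.4, 240.2, 188.1]
eef_rot: [0.001, 0.691, 0.723, -0.001]
force: [0.0, -0.5, -4.5]
gripper_width: 0.152
finger_force: 59.7
[547.4 240.2 188.1] [ 0.08 -0.11 -0.01] [ 0.  -0.5 -4.5]
```

```bash
python3 -m jog '[{"wx":0,"wy":0,"wz":0,"tx":0,"ty":0,"tz":-0.05,"jaw":0},{"wx":0,"wy":0,"wz":0,"tx":0,"ty":0,"tz":-0.1,"jaw":0},{"wx":0,"wy":0,"wz":0,"tx":0,"ty":0,"tz":-0.15,"jaw":0},{"wx":0,"wy":0,"wz":0,"tx":0,"ty":0,"tz":-0.2,"jaw":0},{"wx":0,"wy":0,"wz":0,"tx":0,"ty":0,"tz":-0.2,"jaw":0}]'
python3 - <<'E'
from h import *
s=r.read_state(); print(s["ee_pos"].round(1),s["torque"].round(2),s["force"].round(1))
E
```

```text
clock: 12.4
ee_pos: [547.4, 240.1, 179.9]
eef_rot: [0.001, 0.691, 0.723, -0.001]
force: [1.6, -0.1, -5.2]
gripper_width: 0.146
finger_force: 59.7
[547.4 240.1 179.9] [ 0.17 -0.23  0.  ] [ 1.6 -0.1 -5.2]
```

```bash
python3 -m jog '[{"wx":0,"wy":0,"wz":0,"tx":0,"ty":0,"tz":-0.08,"jaw":0},{"wx":0,"wy":0,"wz":0,"tx":0,"ty":0,"tz":-0.16,"jaw":0},{"wx":0,"wy":0,"wz":0,"tx":0,"ty":0,"tz":-0.24,"jaw":0},{"wx":0,"wy":0,"wz":0,"tx":0,"ty":0,"tz":-0.32,"jaw":0},{"wx":0,"wy":0,"wz":0,"tx":0,"ty":0,"tz":-0.32,"jaw":0}]'
python3 - <<'E'
from h import *
s=r.read_state(); print(s["ee_pos"].round(1),s["torque"].round(2),s["force"].round(1))
E
```

```text
clock: 12.9
ee_pos: [547.3, 240.2, 167.0]
eef_rot: [0.001, 0.691, 0.723, -0.001]
force: [2.3, 0.7, -5.5]
gripper_width: 0.154
finger_force: 59.6
[547.3 240.2 167. ] [ 0.2  -0.4   0.06] [ 2.3  0.7 -5.5]
```

```bash
python3 -m jog '[{"wx":0,"wy":0,"wz":0,"tx":0,"ty":0,"tz":-0.02,"jaw":0},{"wx":0,"wy":0,"wz":0,"tx":0,"ty":0,"tz":-0.04,"jaw":0},{"wx":0,"wy":0,"wz":0,"tx":0,"ty":0,"tz":-0.06,"jaw":0},{"wx":0,"wy":0,"wz":0,"tx":0,"ty":0,"tz":-0.07,"jaw":0},{"wx":0,"wy":0,"wz":0,"tx":0,"ty":0,"tz":-0.07,"jaw":0}]'
python3 - <<'E'
from h import *
s=r.read_state(); print(s["ee_pos"].round(1),s["torque"].round(2),s["force"].round(1))
E
```

```text
clock: 13.4
ee_pos: [547.6, 240.2, 164.9]
eef_rot: [0.001, 0.691, 0.723, -0.0]
force: [0.7, 0.5, 1.2]
gripper_width: 0.152
finger_force: 60.6
[547.6 240.2 164.9] [-0.02 -0.11 -0.01] [0.7 0.5 1.2]
```

The force has changed from hanging weight to light contact, so the plate is resting on the board. Releasing it and rising.

```bash
python3 -m jog '[{"wx":0,"wy":0,"wz":0,"tx":0,"ty":0,"tz":0,"jaw":40},{"wx":0,"wy":0,"wz":0,"tx":0,"ty":0,"tz":0,"jaw":40},{"wx":0,"wy":0,"wz":0,"tx":0,"ty":0,"tz":0,"jaw":40},{"wx":0,"wy":0,"wz":0,"tx":0,"ty":0,"tz":0,"jaw":40},{"wx":0,"wy":0,"wz":0,"tx":0,"ty":0,"tz":0,"jaw":40}]'
python3 -m jog '[{"wx":0,"wy":0,"wz":0,"tx":0,"ty":0,"tz":0.3,"jaw":40},{"wx":0,"wy":0,"wz":0,"tx":0,"ty":0,"tz":1.2,"jaw":40},{"wx":0,"wy":0,"wz":0,"tx":0,"ty":0,"tz":2.4,"jaw":40},{"wx":0,"wy":0,"wz":0,"tx":0,"ty":0,"tz":3.2,"jaw":40},{"wx":0,"wy":0,"wz":0,"tx":0,"ty":0,"tz":3.2,"jaw":40}]'
python3 - <<'E'
from h import *
s=r.read_state(); print(s["joints"].round(2),s["ee_pos"].round(1))
N=["press_plate","plate_grip","latch_grip","latch_pivot"]
for cam in("side","wrist","top"): look(cam,N)
E
```

```text
clock: 13.9
ee_pos: [547.3, 240.1, 164.6]
eef_rot: [0.001, 0.691, 0.723, -0.001]
force: [-0.2, 0.4, -0.4]
gripper_width: 0.467
finger_force: 0.0
clock: 14.4
ee_pos: [548.5, 241.4, 298.0]
eef_rot: [0.002, 0.691, 0.723, 0.002]
force: [-0.2, 0.9, -0.0]
gripper_width: 0.471
finger_force: 0.0
[-0.01  0.5  -0.74  1.57  0.36  1.21 -0.77] [548.5 241.4 298. ]
side plate_grip 0.8 [549.3 239.8 185.2] [318. 214.]
side latch_grip 0.91 [408.5 231.4 155.7] [238. 235.]
side latch_pivot 0.89 [500.9 239.  114. ] [290. 247.]
wrist press_plate 0.9 [546.6 240.2 138.4] [283. 191.]
wrist plate_grip 0.68 [549.3 236.6 186. ] [286. 212.]
wrist latch_grip 0.82 [405.4 231.7 156.5] [100. 199.]
wrist latch_pivot 0.65 [501.  240.7 115.8] [231. 182.]
top press_plate 0.97 [546.5 238.  135.8] [333. 185.]
top plate_grip 0.57 [547.4 235.7 181.3] [338. 181.]
top latch_grip 0.58 [409.2 231.2 159.5] [338. 260.]
top latch_pivot 0.71 [505.4 236.4 116.1] [332. 208.]
```

The plate is seated at about (547,240,137) and the latch is still open. I'm turning the tool −90° and moving above the latch grip.

```bash
python3 -m jog '[{"wx":0,"wy":0,"wz":-1.4,"tx":-1,"ty":-0.1,"tz":0,"jaw":60},{"wx":0,"wy":0,"wz":-2.8,"tx":-2,"ty":-0.2,"tz":0,"jaw":60},{"wx":0,"wy":0,"wz":-4.2,"tx":-3,"ty":-0.22,"tz":0,"jaw":60},{"wx":0,"wy":0,"wz":-5.6,"tx":-3.5,"ty":-0.22,"tz":0,"jaw":60},{"wx":0,"wy":0,"wz":-7,"tx":-3.5,"ty":-0.22,"tz":0,"jaw":60}]'
python3 -m jog '[{"wx":0,"wy":0,"wz":-1.4,"tx":0,"ty":0,"tz":-0.3,"jaw":60},{"wx":0,"wy":0,"wz":-2.8,"tx":0,"ty":0,"tz":-0.6,"jaw":60},{"wx":0,"wy":0,"wz":-4.2,"tx":0,"ty":0,"tz":-1,"jaw":60},{"wx":0,"wy":0,"wz":-5.6,"tx":0,"ty":0,"tz":-1.2,"jaw":60},{"wx":0,"wy":0,"wz":-7,"tx":0,"ty":0,"tz":-1.2,"jaw":60}]'
python3 - <<'E'
from h import *
s=r.read_state(); a=np.radians(2.6-90)
Rt=np.column_stack([[-np.sin(a),np.cos(a),0],[np.cos(a),np.sin(a),0],[0,0,-1]])
print(s["joints"].round(2),s["ee_pos"].round(1),((R.from_matrix(Rt)*R.from_quat(s["eef_rot"],scalar_first=True).inv()).as_rotvec(degrees=True)/6).round(2))
c=look("wrist",["latch_grip","latch_pivot","side_cutter"])
E
```

```text
clock: 15.65
ee_pos: [405.3, 231.4, 293.3]
eef_rot: [0.001, 0.905, 0.425, -0.001]
force: [0.7, 0.2, -0.3]
gripper_width: 0.7
finger_force: 0.0
clock: 16.15
ee_pos: [407.0, 231.1, 243.7]
eef_rot: [0.0, 0.997, 0.072, -0.002]
force: [-0.3, 0.8, 0.6]
gripper_width: 0.701
finger_force: 0.0
[-0.21  0.29 -0.52  1.96  0.18  0.94 -2.25] [407.  231.1 243.7] [ 0.01 -0.03 -0.94]
wrist latch_grip 0.69 [404.  228.8 159.8] [285. 221.]
wrist latch_pivot 0.94 [502.1 240.5 118.2] [289.  63.]
wrist latch_pivot 0.57 [402.4 231.1 159.5] [282. 223.]
wrist side_cutter 0.87 [372.  230.7  63.2] [278. 221.]
```

```bash
python3 -m jog '[{"wx":0,"wy":0,"wz":-0.94,"tx":0,"ty":0.03,"tz":-0.6,"jaw":60},{"wx":0,"wy":0,"wz":-0.94,"tx":0,"ty":0.03,"tz":-1.2,"jaw":60},{"wx":0,"wy":0,"wz":-0.94,"tx":0,"ty":0.03,"tz":-1.4,"jaw":60},{"wx":0,"wy":0,"wz":-0.94,"tx":0,"ty":0.03,"tz":-1.4,"jaw":60},{"wx":0,"wy":0,"wz":-0.94,"tx":0,"ty":0.03,"tz":-1.4,"jaw":60}]'
python3 - <<'E'
from h import *
s=r.read_state(); print(s["joints"].round(2),s["ee_pos"].round(1),s["force"].round(1))
c=look("wrist",["latch_grip","latch_pivot","side_cutter"]); T=c["pose"]
tip=s["ee_pos"]; print("tcp px",proj(c,tip).round(1),"expected grip px",proj(c,np.array([407.4,232.7,156.1])).round(1))
for y in (-13,13): print(proj(c,np.array([407.4,232.7+y,167])).round(1))
save(c,"j.png")
E
```

```text
clock: 16.85
ee_pos: [407.7, 232.8, 189.4]
eef_rot: [-0.0, 1.0, 0.026, -0.001]
force: [1.0, 1.4, 1.0]
gripper_width: 0.703
finger_force: 0.0
[-0.26  0.37 -0.48  2.02  0.23  0.81 -2.39] [407.7 232.8 189.4] [1.  1.4 1. ]
wrist latch_grip 0.74 [401.6 228.8 159.3] [290. 260.]
wrist latch_pivot 0.6 [502.5 237.7 117.6] [283.  54.]
tcp px [282.3 274.9] expected grip px [282.7 246.3]
[309.5 256. ]
[255.7 253.4]
```

View pics/j.png

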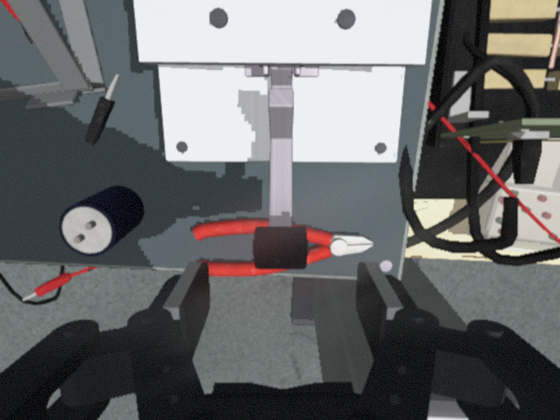

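The barrel appears at columns 254–308, rows 225–268. That matches the prediction and is centred between the fingers. Lowering and pinching it.

```bash
python3 -m jog '[{"wx":0,"wy":0,"wz":0,"tx":0,"ty":0,"tz":-0.4,"jaw":60},{"wx":0,"wy":0,"wz":0,"tx":0,"ty":0,"tz":-0.8,"jaw":60},{"wx":0,"wy":0,"wz":0,"tx":0,"ty":0,"tz":-1.25,"jaw":60},{"wx":0,"wy":0,"wz":0,"tx":0,"ty":0,"tz":-1.25,"jaw":60},{"wx":0,"wy":0,"wz":0,"tx":0,"ty":0,"tz":-1.25,"jaw":60}]'
python3 -m jog '[{"wx":0,"wy":0,"wz":0,"tx":0,"ty":0,"tz":0,"jaw":20},{"wx":0,"wy":0,"wz":0,"tx":0,"ty":0,"tz":0,"jaw":20},{"wx":0,"wy":0,"wz":0,"tx":0,"ty":0,"tz":0,"jaw":20},{"wx":0,"wy":0,"wz":0,"tx":0,"ty":0,"tz":0,"jaw":20},{"wx":0,"wy":0,"wz":0,"tx":0,"ty":0,"tz":0,"jaw":20}]'
python3 - <<'E'
from h import *
s=r.read_state(); p=s["ee_pos"]; print(p.round(1),s["joints"].round(2))
# arc: centre of circle from where the grip is (barrel 100 mm from pivot)
u=np.array([np.cos(np.radians(2.6)),np.sin(np.radians(2.6)),0])
for q in np.arange(0,.99,.1).tolist()+[.96]:
    f=lambda q:100*(-np.cos(np.radians(23)+q)*u+np.array([0,0,np.sin(np.radians(23)+q)]))
    print(round(q,2),((f(q)-f(0))/40).round(2))
E
```

```text
clock: 17.55
ee_pos: [407.5, 232.8, 139.2]
eef_rot: [0.0, 1.0, 0.026, -0.001]
force: [-0.2, 0.7, 1.3]
gripper_width: 0.703
finger_force: 0.0
clock: 18.05
ee_pos: [407.7, 234.1, 139.7]
eef_rot: [-0.001, 1.0, 0.026, -0.0]
force: [-3.7, 5.7, 9.9]
gripper_width: 0.294
finger_force: 58.5
[407.7 234.1 139.7] [-0.3   0.44 -0.44  2.07  0.29  0.69 -2.45]
0.0 [0. 0. 0.]
0.1 [0.11 0.   0.22]
0.2 [0.24 0.01 0.44]
0.3 [0.39 0.02 0.64]
0.4 [0.56 0.03 0.82]
0.5 [0.75 0.03 0.98]
0.6 [0.95 0.04 1.13]
0.7 [1.17 0.05 1.25]
0.8 [1.4  0.06 1.35]
0.9 [1.63 0.07 1.43]
0.96 [1.78 0.08 1.47]
```

```bash
python3 -m jog '[{"wx":0,"wy":0,"wz":0,"tx":0.05,"ty":0,"tz":0.11,"jaw":20},{"wx":0,"wy":0,"wz":0,"tx":0.11,"ty":0,"tz":0.22,"jaw":20},{"wx":0,"wy":0,"wz":0,"tx":0.24,"ty":0.01,"tz":0.44,"jaw":20},{"wx":0,"wy":0,"wz":0,"tx":0.39,"ty":0.02,"tz":0.64,"jaw":20},{"wx":0,"wy":0,"wz":0,"tx":0.39,"ty":0.02,"tz":0.64,"jaw":20}]'
python3 - <<'E'
from h import *
s=r.read_state(); print(s["ee_pos"].round(1),s["joints"].round(2),s["force"].round(1))
E
```

```text
clock: 18.55
ee_pos: [423.6, 234.8, 165.3]
eef_rot: [-0.001, 1.0, 0.026, -0.0]
force: [1.0, 8.7, -4.5]
gripper_width: 0.293
finger_force: 60.7
[423.6 234.8 165.3] [-0.27  0.42 -0.45  2.01  0.26  0.76 -2.4 ] [ 1.   8.7 -4.5]
```

```bash
python3 -m jog '[{"wx":0,"wy":0,"wz":0,"tx":0.17,"ty":0.01,"tz":0.18,"jaw":20},{"wx":0,"wy":0,"wz":0,"tx":0.36,"ty":0.01,"tz":0.34,"jaw":20},{"wx":0,"wy":0,"wz":0,"tx":0.56,"ty":0.02,"tz":0.49,"jaw":20},{"wx":0,"wy":0,"wz":0,"tx":0.78,"ty":0.03,"tz":0.61,"jaw":20},{"wx":0,"wy":0,"wz":0,"tx":0.78,"ty":0.03,"tz":0.61,"jaw":20}]'
python3 - <<'E'
from h import *
s=r.read_state(); print(s["ee_pos"].round(1),s["joints"].round(2),s["force"].round(1))
E
```

```text
clock: 19.05
ee_pos: [454.3, 236.2, 189.3]
eef_rot: [-0.001, 1.0, 0.026, -0.001]
force: [-3.8, 9.5, -3.3]
gripper_width: 0.294
finger_force: 60.6
[454.3 236.2 189.3] [-0.25  0.43 -0.45  1.92  0.24  0.85 -2.34] [-3.8  9.5 -3.3]
```

```bash
python3 -m jog '[{"wx":0,"wy":0,"wz":0,"tx":0.12,"ty":0,"tz":0.05,"jaw":20},{"wx":0,"wy":0,"wz":0,"tx":0.23,"ty":0.01,"tz":0.1,"jaw":20},{"wx":0,"wy":0,"wz":0,"tx":0.46,"ty":0.02,"tz":0.18,"jaw":20},{"wx":0,"wy":0,"wz":0,"tx":0.63,"ty":0.03,"tz":0.23,"jaw":20},{"wx":0,"wy":0,"wz":0,"tx":0.63,"ty":0.03,"tz":0.23,"jaw":20}]'
python3 - <<'E'
from h import *
s=r.read_state(); p=s["ee_pos"]; print(p.round(1),s["joints"].round(2),s["force"].round(1))
print("q",np.arctan2(p[2]+16.5-117,499.4-p[0])-np.radians(23))
E
```

```text
clock: 19.55
ee_pos: [479.1, 237.3, 198.0]
eef_rot: [-0.001, 1.0, 0.026, -0.002]
force: [-1.5, 9.1, -5.8]
gripper_width: 0.284
finger_force: 60.0
[479.1 237.3 198. ] [-0.23  0.45 -0.45  1.85  0.24  0.89 -2.31] [-1.5  9.1 -5.8]
q 0.9641818960631873
```

```bash
python3 -m jog '[{"wx":0,"wy":0,"wz":0,"tx":0.08,"ty":0,"tz":0.01,"jaw":20},{"wx":0,"wy":0,"wz":0,"tx":0.08,"ty":0,"tz":0.01,"jaw":20},{"wx":0,"wy":0,"wz":0,"tx":0.08,"ty":0,"tz":0.01,"jaw":20},{"wx":0,"wy":0,"wz":0,"tx":0.05,"ty":0,"tz":0.01,"jaw":20},{"wx":0,"wy":0,"wz":0,"tx":0.05,"ty":0,"tz":0.01,"jaw":20}]'
python3 -m jog '[{"wx":0,"wy":0,"wz":0,"tx":0,"ty":0,"tz":0,"jaw":60},{"wx":0,"wy":0,"wz":0,"tx":0,"ty":0,"tz":0,"jaw":60},{"wx":0,"wy":0,"wz":0,"tx":0,"ty":0,"tz":0,"jaw":60},{"wx":0,"wy":0,"wz":0,"tx":0,"ty":0,"tz":0,"jaw":60},{"wx":0,"wy":0,"wz":0,"tx":0,"ty":0,"tz":0,"jaw":60}]'
python3 -m jog '[{"wx":0,"wy":0,"wz":0,"tx":0,"ty":0,"tz":0.5,"jaw":60},{"wx":0,"wy":0,"wz":0,"tx":0,"ty":0,"tz":1.2,"jaw":60},{"wx":0,"wy":0,"wz":0,"tx":0,"ty":0,"tz":2,"jaw":60},{"wx":0,"wy":0,"wz":0,"tx":0,"ty":0,"tz":2.5,"jaw":60},{"wx":0,"wy":0,"wz":0,"tx":0,"ty":0,"tz":2.5,"jaw":60}]'
python3 - <<'E'
from h import *
for cam in("side","wrist","top"): c=look(cam,["latch_grip","press_plate","side_cutter","capacitor","relay"])
E
```

```text
clock: 20.05
ee_pos: [480.6, 237.4, 198.3]
eef_rot: [-0.001, 1.0, 0.026, -0.001]
force: [-2.2, 10.6, -8.5]
gripper_width: 0.284
finger_force: 59.6
clock: 20.55
ee_pos: [481.5, 235.7, 198.3]
eef_rot: [0.0, 1.0, 0.025, -0.001]
force: [0.4, -0.3, 0.0]
gripper_width: 0.704
finger_force: 0.0
clock: 21.05
ee_pos: [482.3, 236.3, 300.9]
eef_rot: [-0.001, 1.0, 0.025, 0.001]
force: [0.6, -0.1, -0.4]
gripper_width: 0.706
finger_force: 0.0
side latch_grip 0.89 [472.7 236.3 215.5] [273. 203.]
side press_plate 0.75 [549.4 240.3 134.9] [317. 236.]
side side_cutter 0.63 [370.  229.9  62.1] [220. 276.]
side capacitor 0.65 [395.5 353.6  67. ] [235. 232.]
side relay 0.55 [636.  398.1  62.9] [345. 214.]
wrist latch_grip 0.89 [469.9 232.7 216.5] [286. 234.]
wrist side_cutter 0.96 [373.9 229.3  62.8] [283. 268.]
wrist capacitor 0.61 [398.9 353.1  62.5] [171. 242.]
top latch_grip 0.5 [475.  235.4 214. ] [341. 222.]
top press_plate 0.86 [548.3 235.  135.7] [335. 184.]
top side_cutter 0.91 [374.6 225.3  63.8] [334. 276.]
top side_cutter 0.18 [525.  351.4  -2. ] [272. 202.]
top capacitor 0.79 [395.8 354.9  65.1] [269. 264.]
top relay 0.79 [637.9 389.3  65.7] [254. 143.]
```

The networks place the grip at x≈474, against an expected 477.6 when shut. To be certain, I'll push the lever against its stop with closed fingers.

```bash
python3 -m jog '[{"wx":0,"wy":0,"wz":0,"tx":-1,"ty":0,"tz":0,"jaw":0},{"wx":0,"wy":0,"wz":0,"tx":-1.55,"ty":0,"tz":0,"jaw":0},{"wx":0,"wy":0,"wz":0,"tx":-1.55,"ty":0,"tz":0,"jaw":0},{"wx":0,"wy":0,"wz":0,"tx":-1.55,"ty":0,"tz":-0.8,"jaw":0},{"wx":0,"wy":0,"wz":0,"tx":-1.55,"ty":0,"tz":-1.2,"jaw":0}]'
python3 -m jog '[{"wx":0,"wy":0,"wz":0,"tx":0,"ty":0,"tz":-0.6,"jaw":0},{"wx":0,"wy":0,"wz":0,"tx":0,"ty":0,"tz":-1.15,"jaw":0},{"wx":0,"wy":0,"wz":0,"tx":0.3,"ty":0,"tz":-1.15,"jaw":0},{"wx":0,"wy":0,"wz":0,"tx":0.6,"ty":0,"tz":-1.15,"jaw":0},{"wx":0,"wy":0,"wz":0,"tx":0.6,"ty":0,"tz":-1.15,"jaw":0}]'
```

```text
clock: 22.45
ee_pos: [419.4, 235.4, 248.9]
eef_rot: [0.0, 1.0, 0.025, -0.001]
force: [-0.0, -1.1, 0.9]
gripper_width: 0.003
finger_force: 0.0
clock: 22.95
ee_pos: [445.8, 235.9, 205.1]
eef_rot: [-0.0, 1.0, 0.025, -0.0]
force: [-0.3, 0.2, 0.8]
gripper_width: 0.003
finger_force: 0.0
```

```bash
python3 -m jog '[{"wx":0,"wy":0,"wz":0,"tx":0.1,"ty":0,"tz":0,"jaw":0},{"wx":0,"wy":0,"wz":0,"tx":0.15,"ty":0,"tz":0,"jaw":0},{"wx":0,"wy":0,"wz":0,"tx":0.2,"ty":0,"tz":0,"jaw":0},{"wx":0,"wy":0,"wz":0,"tx":0.23,"ty":0,"tz":0,"jaw":0},{"wx":0,"wy":0,"wz":0,"tx":0.23,"ty":0,"tz":0,"jaw":0}]'
python3 -m jog '[{"wx":0,"wy":0,"wz":0,"tx":0.03,"ty":0,"tz":0,"jaw":0},{"wx":0,"wy":0,"wz":0,"tx":0.06,"ty":0,"tz":0,"jaw":0},{"wx":0,"wy":0,"wz":0,"tx":0.09,"ty":0,"tz":0,"jaw":0},{"wx":0,"wy":0,"wz":0,"tx":0.12,"ty":0,"tz":0,"jaw":0},{"wx":0,"wy":0,"wz":0,"tx":0.12,"ty":0,"tz":0,"jaw":0}]'
```

```text
clock: 23.45
ee_pos: [452.5, 235.8, 204.3]
eef_rot: [0.0, 1.0, 0.025, -0.001]
force: [-2.0, 0.4, 1.1]
gripper_width: -0.001
finger_force: 0.8
clock: 23.95
ee_pos: [457.4, 235.8, 204.2]
eef_rot: [0.0, 1.0, 0.025, -0.001]
force: [-3.3, -0.1, 2.3]
gripper_width: 0.002
finger_force: 1.8
```

```bash
python3 -m jog '[{"wx":0,"wy":0,"wz":0,"tx":0.03,"ty":0,"tz":0,"jaw":0},{"wx":0,"wy":0,"wz":0,"tx":0.06,"ty":0,"tz":0,"jaw":0},{"wx":0,"wy":0,"wz":0,"tx":0.09,"ty":0,"tz":0,"jaw":0},{"wx":0,"wy":0,"wz":0,"tx":0.1,"ty":0,"tz":0,"jaw":0},{"wx":0,"wy":0,"wz":0,"tx":0.1,"ty":0,"tz":0,"jaw":0}]'
python3 - <<'E'
from h import *
for cam in("side","wrist","top","side","top"): c=look(cam,["latch_grip"])
E
```

```text
clock: 24.45
ee_pos: [459.5, 235.8, 204.1]
eef_rot: [0.001, 1.0, 0.026, -0.003]
force: [-18.8, -1.7, 13.0]
gripper_width: -0.001
finger_force: 9.4
side latch_grip 0.59 [481.3 235.8 216.2] [279. 202.]
side latch_grip 0.38 [549.5 193.8 167.2] [322. 239.]
wrist latch_grip 0.69 [477.9 232.2 221.4] [295. 251.]
side latch_grip 0.71 [480.2 236.5 215.3] [278. 203.]
```

The force has jumped to 19 N and the grip has moved to x≈480, so the lever is at its stop. Backing off.

```bash
python3 -m jog '[{"wx":0,"wy":0,"wz":0,"tx":-0.3,"ty":0,"tz":0,"jaw":0},{"wx":0,"wy":0,"wz":0,"tx":-1,"ty":0,"tz":0,"jaw":0},{"wx":0,"wy":0,"wz":0,"tx":-1,"ty":0,"tz":1,"jaw":0},{"wx":0,"wy":0,"wz":0,"tx":-1,"ty":0,"tz":2,"jaw":0},{"wx":0,"wy":0,"wz":0,"tx":-1,"ty":0,"tz":2,"jaw":0}]'
python3 -m jog '[{"wx":0,"wy":0,"wz":0,"tx":0,"ty":0,"tz":0,"jaw":0},{"wx":0,"wy":0,"wz":0,"tx":0,"ty":0,"tz":0,"jaw":0},{"wx":0,"wy":0,"wz":0,"tx":0,"ty":0,"tz":0,"jaw":0},{"wx":0,"wy":0,"wz":0,"tx":0,"ty":0,"tz":0,"jaw":0},{"wx":0,"wy":0,"wz":0,"tx":0,"ty":0,"tz":0,"jaw":0}]'
python3 - <<'E'
from h import *
for cam in("side","wrist","top"): c=look(cam,["latch_grip","press_plate"])
E
```

```text
clock: 25.45
ee_pos: [422.9, 236.9, 288.6]
eef_rot: [-0.001, 1.0, 0.025, 0.002]
force: [0.8, 0.7, -0.6]
gripper_width: -0.0
finger_force: 0.0
clock: 25.95
ee_pos: [421.3, 235.7, 283.8]
eef_rot: [0.0, 1.0, 0.025, -0.002]
force: [0.1, 0.1, -0.3]
gripper_width: 0.001
finger_force: 0.0
side latch_grip 0.5 [548.1 241.  183.1] [317. 214.]
side press_plate 0.72 [549.5 241.5 134.4] [317. 236.]
side press_plate 0.22 [635.5 399.8  60.8] [345. 214.]
wrist latch_grip 0.66 [475.4 236.3 217.7] [286. 133.]
wrist press_plate 0.94 [550.2 241.5 135. ] [284.  16.]
wrist press_plate 0.2 [521.9 350.7   2.7] [180.  67.]
top latch_grip 0.6 [481.4 231.5 218.5] [343. 218.]
top press_plate 0.7 [547.5 235.1 131.7] [334. 185.]
```

The latch stays shut (grip x up from 470–475 to 475–481) and the plate is a few millimetres lower. Handing in.

```bash
python3 -c "
from bench import r
print(r.hand_in())"
```

```text
the job is handed in; nothing more can be done
None
```

The job is handed in at about 26 s, with no verdict returned: the plate is level over both pins, the lever was pushed to its stop and stayed shut, the arm is clear, and the relay, cutters and capacitor showed no movement when last checked.

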